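Seat the adapter plate on the shaker's locating pins

TASK

The aluminium adapter plate is lying askew on the loading ledge of the bench shaker. Without grasping or lifting it, gently nudge it sideways with the fingertips, off the ledge and over the sunken nest, until its two holes drop over the two locating pins and it lies flat on the nest floor. Leave the vial, bottles and other things around it where they stand.

Things in the scene. Friction and masses are not known exactly. Their poses are not given: they have to be found in the camera images.
- shaker: Bench shaker, fixed: grey block 180 mm (its x) by 235 mm (its y). Origin: at bench height, midway below the two pins, which stand at x = -42 and +42 mm, y = 0. Its top has two levels, ledge and nest. The plate goes from the ledge along the shaker's +y into the nest.
- ledge (a point): Middle of the top of the shaker's dark grey loading ledge, 58 mm above the bench, from y = -140 to -37 mm of the shaker, over its full width; it ends at y = -37 mm in a vertical step down to the nest floor. Axes as the shaker's.
- seat (a point): Point on the black nest floor, 50 mm above the bench, where the plate's origin lies once seated (shaker x = 0, y = +6 mm; plate axes parallel to the shaker's). The floor runs from y = -37 to +95 mm of the shaker. Axes as the shaker's.
- plate: Loose aluminium plate, 120 (its x) x 80 (its y) x 10 mm, 0.23-0.46 kg, flat on the ledge, askew. A 14 mm thick bar stands along its -y edge, flush with it, top 26 mm above the underside: a 120 x 26 mm push face. Holes: 13 mm, through, at x = -42 and +42, y = -6 mm. Centre of mass at y = -7 mm. It rides nearly level on ledge and pin tips, then drops 8 mm. Origin: centre of underside; z up.
- pin_near (a point): Tip of the locating pin at the shaker's x = -42 mm. Steel pin standing 7 mm above the nest floor: 10 mm across at the foot, tapering from 2 mm up to 4.4 mm across at the flat tip (1 mm lower than the ledge).
- pin_far (a point): Tip of the other, identical pin at the shaker's x = +42 mm.
- hole_near (a point): Centre of the plate's hole at its x = -42 mm, at the underside; belongs over pin_near.
- hole_far (a point): Centre of the plate's hole at its x = +42 mm, at the underside; belongs over pin_far.
- vial: Bystander: capped vial, 24 mm across, 48 mm tall, standing on the black nest floor of the shaker past the +y edge of the plate's seat. Origin: centre of underside.
- petri: Bystander: flat clear covered dish, 90 mm across, 15 mm tall, on the bench. Origin: centre of underside.
- beaker: Bystander: glass beaker, 70 mm across, 90 mm tall, on the bench. Origin: centre of underside.
- amber: Bystander: amber bottle with black cap, 60 mm across, 120 mm tall, on the bench. Origin: centre of underside.
- reagent: Bystander: clear bottle with blue cap, 66 mm across, 140 mm tall, on the bench. Origin: centre of underside.
- rack: Bystander: red rack of capped tubes, 90 x 150 mm, 73 mm tall, on the bench. Origin: centre of underside.
- tipbox: Bystander: white box with grey lid, 85 x 120 mm, 64 mm tall, on the bench beyond the shaker. Origin: centre of underside.
There are look-alikes about, which are no part of the job. There is more than one size of the plate; the one meant has the size given above.

How it is judged:
At the end, for the whole second after the job is handed in: The plate lies at rest and flat (within 0.025 rad) on the nest floor (underside within 2 mm of it), each hole centre within 3 mm of its pin's axis; every bystander is upright and within 30 mm of where it stood (z of plate in the frame of shaker between 0.047 and 0.052 m and horizontal distance between hole_near and pin_near below 0.003 m and horizontal distance between hole_far and pin_far below 0.003 m and angle between plate's own z axis and vertical below 0.025 rad and linear speed of plate below 0.01 m/s and distance of each of vial, petri, beaker, amber, reagent, rack, tipbox from where it was at the start of the episode below 0.03 m and angle between each of vial, petri, beaker, amber, reagent, rack, tipbox's own z axis and vertical below 0.2 rad); the robot touches nothing.
It fails at once if the plate is lifted or carried (origin more than 12 mm above the ledge) (z of plate in the frame of shaker above 0.07 m).
It fails at once if the plate is tipped up by more than 0.35 rad (angle between plate's own z axis and vertical above 0.35 rad).
It fails at once if the plate is squeezed or rammed with more than 40 N (contact force between the fingers and plate above 40 N).
It fails at once if a bystander is moved by more than 30 mm or tipped (distance of any of vial, petri, beaker, amber, reagent, rack, tipbox from where it was at the start of the episode above 0.03 m or angle between any of vial, petri, beaker, amber, reagent, rack, tipbox's own z axis and vertical above 0.2 rad).
It also fails if it takes over 56 s, if anything falls off the work surface, if the arm or the gripper's body presses on something with over 40 N, if the wrist force passes 120 N, or if a joint passes its speed limit or range.

ROBOT

A 6-joint arm with a two-finger parallel gripper is mounted at the origin on the work surface. World frame = base frame: x ahead of the robot, y to its left, z up, the work surface at z = 0. Lengths are in m, angles in rad, forces in N, time in s.
With the tool pointing down it reaches from about 0.35 to 0.775 m from the base axis. Payload 5.5 kg.
Tool frame: the origin (TCP) lies at the very end of the fingers, on their centre line; the grasp point (between the pads) lies 19 mm behind it; z points along the fingers, y is the line along which they close (so a half turn about z gives the same grasp; the last joint's range is limited). The gripper opens to 85 mm and grips with 20 to 120 N. Pads are 22 mm wide; open, the fingers measure 114 mm over their backs; the gripper's body (76 mm by 85 mm) begins 54 mm behind the grasp point. The pads swing forward as they close: fully open they stand 13 mm farther back than shut.
Start: joints at [-1.366, 0.313, 0.046, 1.304, 0, 1.431], TCP at [0.194, -0.541, 0.204] pointing down, gripper open.
Joint ranges: [-2.76, 2.76], [-0.86, 1.69], [-1.03, 1.26], [-2.2, 2.34], [-1.47, 1.5], [-3.14, 3.14]. Speed limits (rad/s): [2.57, 2.57, 3.14, 3.14, 3.14, 3.14].

INTERFACE

Orientations are given as a unit quaternion [w, x, y, z].
In Python, from workcell import get_state, read_camera, calibration, hand_in gives the robot as it stands.
- The arm moves only by the tool drive_tool, never from a script. Its argument "deltas" is a list that holds one entry, the list of rows, each a list of 7 numbers: the closure in counts, from 0 (fully open) to 255 (shut), then the shift along the tool's x, y, z in m, then the turn, a rotation vector about the tool's x, y, z in degrees. A call has 1 to 12 rows; each row is the pose to reach, as a shift and turn from the pose commanded when the call began, along the tool's axes at that moment; what a row does not reach only later rows make up. A row lasts 1/8 s, in which the tool goes at most 62.5 mm and 10.7 degrees, less where a joint would pass 70% of its speed; a pose out of reach is approached as far as the arm can. A call with a gripper value outside its range is refused whole. The fingers move at their own pace and stop on an object; "newtons" is the grip in N (left out, the last holds). Time passes only in rows, so rows that repeat a pose let the fingers close. It gives the time, the measured TCP pose, the force, the opening and the grip force at its end, in the units of the state.
- get_state(): the state, without advancing time (a new reading comes with each control period).
- read_camera(name): name is "side" or "top" or "wrist"; returns (picture, depth): 384x512x3 uint8, red, green, blue; 384x512 float32, m along the optical axis (not along the pixel's ray), 0 where there is no reading.
- calibration(name): a dict with "mtx" (3x3 intrinsics, pixels), "world_from_camera" (4x4, takes a point from camera to world coordinates). Camera axes: x right, y up, looking along -z (the intrinsics and any distortion apply to the point x, -y, -z); pixel columns grow to the right and rows downward; lengths in m; the calibration is good to about 2 mm. A picture is of the moment at which its call begins: read the wrist's pose just before it. calibration takes no time and is no camera call; for the wrist camera it gives the pose at the moment of the call.
- hand_in(): hands the job in; it is judged then, once.
The state is a dict: "clock": time; "joint_pos": joint angles; "qvel": joint speeds; "tau": joint torques, N m; "tcp_pos": TCP position; "orientation": TCP orientation; "wrist_force": force on the tool from outside, world axes, zero at the start; "ft_torque": the same for the moment, N m; "finger_gap": finger opening in m; "grip_force": force on a finger pad.
Only numpy, scipy, OpenCV 4.12 (cv2) and the standard library are available. Lean on these libraries where they do the work, as an engineer would, in place of code of your own. Each camera call takes 0.05 s, during which the arm holds its last target. There are 200 camera calls.

## Working session

There is one attempt and no reset: what is moved stays moved. The work goes in short steps, Python scripts to look and compute and a tool call to move; the robot and the scene stay as the last step left them, time stands still between calls to the robot, and variables do not carry over. Pictures are saved under pics/ and viewed, at most 10 in all, crops included, and the job is handed in when it is done.

Besides the shell and the picture viewer there is one more tool, called after "Call:" by a JSON object that holds its "method" and its "body". drive_tool: Moves the arm, as the interface text tells. Its arguments: {"type":"object","properties":{"deltas":{"type":"array","items":{"type":"array","items":{"type":"array","items":{"type":"number"}}}},"newtons":{"type":"number"}},"required":["deltas"]}

```bash
mkdir -p pics; python3 - <<'E'
from workcell import *
import cv2,numpy as np
s=get_state();print(s)
for n in("top","side"):
    p,d=read_camera(n);np.savez(f"{n}0.npz",p=p,d=d,**calibration(n))
    cv2.imwrite(f"pics/{n}0.png",cv2.resize(p[...,::-1],(800,600),interpolation=cv2.INTER_CUBIC))
    print(calibration(n))
E
```

```text
{'clock': 0.0, 'joint_pos': array([-1.36559135e+00,  3.14027141e-01,  4.49702016e-02,  1.30359538e+00,
       -9.89780257e-06,  1.43117921e+00]), 'qvel': array([-0.00035302, -0.00019512,  0.00014855,  0.00138984,  0.00140994,
        0.00011838]), 'tau': array([ 6.39650098e-04, -4.80626249e+01,  2.98534620e+01,  1.93525414e-02,
       -1.28203910e-04, -9.79864723e-06]), 'tcp_pos': array([ 0.1942292 , -0.54060232,  0.20269012]), 'orientation': array([-9.27333844e-04,  9.85173571e-01,  1.71558076e-01, -3.53733858e-05]), 'wrist_force': array([-0.32677641, -0.3850681 , -0.00338034]), 'ft_torque': array([0.06685317, 0.00669586, 0.03076163]), 'grip_force': 0.0, 'finger_gap': 0.0850261260852615}
{'mtx': array([[406.50260748,   0.        , 247.38029966],
       [  0.        , 406.50260748, 195.62146592],
       [  0.        ,   0.        ,   1.        ]]), 'world_from_camera': array([[-0.00765954,  0.99587016, -0.09046524,  0.46949521],
       [-0.99996134, -0.00801872, -0.00360756, -0.02466247],
       [-0.00431808,  0.09043411,  0.99589308,  1.35018823],
       [ 0.        ,  0.        ,  0.        ,  1.        ]])}
{'mtx': array([[451.79628862,   0.        , 261.35842276],
       [  0.        , 451.79628862, 187.71594396],
       [  0.        ,   0.        ,   1.        ]]), 'world_from_camera': array([[-0.8656811 ,  0.26892889, -0.42222445,  0.09031442],
       [-0.50033631, -0.43765993,  0.74707253,  0.84154625],
       [ 0.01611866,  0.85798079,  0.51342881,  0.67238035],
       [ 0.        ,  0.        ,  0.        ,  1.        ]])}
```

View pics/top0.png

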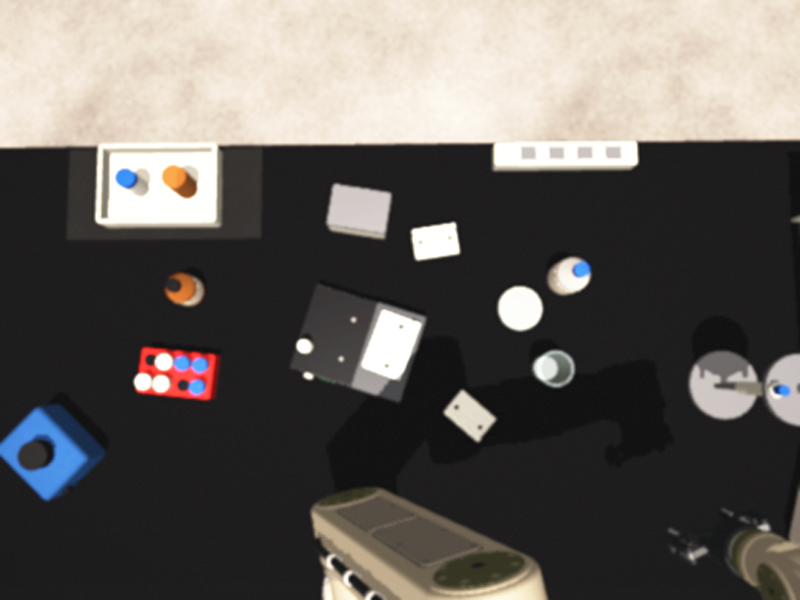

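View pics/side0.png

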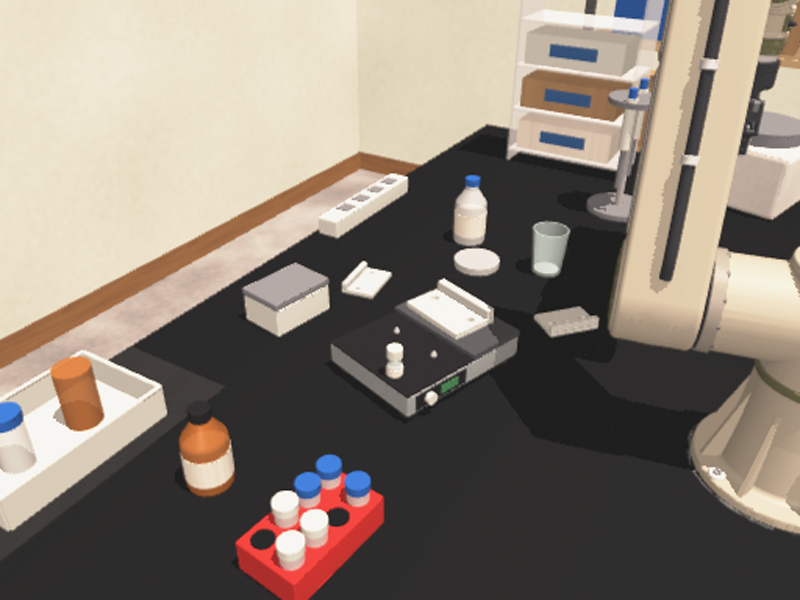

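```bash
python3 - <<'E'
import cv2,numpy as np
p=np.load("top0.npz")["p"]
c=p[180:255,182:282,::-1]
c=np.clip(c.astype(float)*1.0,0,255).astype(np.uint8)
g=cv2.resize((255*(c/255)**.6).astype(np.uint8),(800,600),interpolation=cv2.INTER_CUBIC)
cv2.imwrite("pics/c1.png",g)
E
```

```text
(no output)
```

View pics/c1.png

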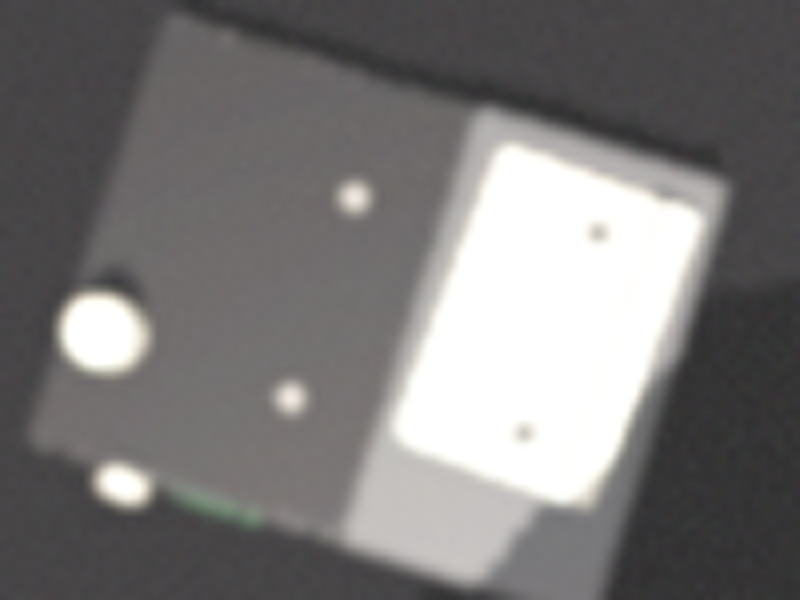

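```bash
cat > h.py <<'E'
import numpy as np
def ray(n,uv,z,K=None,T=None):
    if n: c=np.load(n);K,T=c["mtx"],c["world_from_camera"]
    uv=np.atleast_2d(uv).astype(float)
    d=np.c_[(uv[:,0]-K[0,2])/K[0,0],-(uv[:,1]-K[1,2])/K[1,1],-np.ones(len(uv))]@T[:3,:3].T
    t=(z-T[2,3])/d[:,2]
    return T[:3,3]+d*t[:,None]
def frame(near,far):
    x=(far-near)[:2];x/=np.linalg.norm(x)
    return x,np.array([-x[1],x[0]])
E
python3 - <<'E'
from h import *
f=lambda a:np.array(a)/8+[182-.44,180-.44]
pin=ray("top0.npz",f([(290,398),(354,198)]),.057)
ho=ray("top0.npz",f([(524,432),(598,232)]),.066)
print(pin,np.linalg.norm(pin[1]-pin[0]),ho,np.linalg.norm(ho[1]-ho[0]))
x,y=frame(*pin);o=pin.mean(0)[:2]
px,py=frame(*ho);m=ho.mean(0)[:2]+.006*py
print("shaker o",o,"x",x,"y",y,np.degrees(np.arctan2(x[1],x[0])))
print("plate in shaker",(m-o)@x,(m-o)@y,"yaw rel",np.degrees(np.arctan2(px@y,px@x)))
print("holes in shaker",(ho[:,:2]-o)@np.c_[x,y])
co=ray("top0.npz",f([(505,148),(395,440)]),.068);cb=ray("top0.npz",f([(705,215),(585,505)]),.084)
for c in (co,cb): print((c[:,:2]-o)@np.c_[x,y])
sh=ray("top0.npz",f([(172,14),(32,440),(730,180)]),.058);print("sh",(sh[:,:2]-o)@np.c_[x,y])
E
```

```text
[[0.48044149 0.07462401 0.057     ]
 [0.55969989 0.04901945 0.057     ]] 0.08329157159524742 [[ 0.46633385 -0.01808527  0.066     ]
 [ 0.54483344 -0.04793716  0.066     ]] 0.08398404717878542
shaker o [0.52007069 0.06182173] x [ 0.95157757 -0.30740873] y [0.30740873 0.95157757] -17.90313759661263
plate in shaker 0.015672338674536993 -0.08870212983348717 yaw rel -2.917711362957615
holes in shaker [[-0.02657066 -0.09255689]
 [ 0.05730452 -0.09683182]]
[[ 0.07791242 -0.05180583]
 [-0.04474368 -0.04519802]]
[[ 0.07504427 -0.13466536]
 [-0.04623971 -0.12358271]]
sh [[ 0.0900733   0.0919707 ]
 [-0.0880547   0.09229144]
 [ 0.0933541  -0.14079402]]
```

Call:
{"method": "drive_tool", "body": {"deltas": [[[255,0.05,-0.03,0,0,0,-5],[255,0.1,-0.06,0,0,0,-10],[255,0.15,-0.09,0,0,0,-15],[255,0.2,-0.12,0,0,0,-20],[255,0.25,-0.15,0,0,0,-25],[255,0.3,-0.18,0,0,0,-30],[255,0.35,-0.21,0,0,0,-35],[255,0.4,-0.24,0,0,0,-40],[255,0.45,-0.27,0,0,0,-45],[255,0.5,-0.3,0,0,0,-50],[255,0.53,-0.319,0,0,0,-52.3],[255,0.53,-0.319,0,0,0,-52.3]]], "newtons": 20}}

```text
clock: 1.6
tcp_pos: [0.5861, -0.0595, 0.2026]
orientation: [-0.0, 0.808, 0.59, -0.0]
wrist_force: [0.2, -0.1, -0.4]
finger_gap: -0.0001
grip_force: 0.0
```

```bash
python3 - <<'E'
from workcell import *
from h import *
import cv2
s=get_state();print(s["clock"],s["tcp_pos"],s["orientation"],s["wrist_force"],s["joint_pos"],s["finger_gap"])
c=calibration("wrist");p,d=read_camera("wrist");np.savez("w1.npz",p=p,d=d,**c);print(c)
cv2.imwrite("pics/w1.png",cv2.resize(p[...,::-1],(800,600),interpolation=cv2.INTER_CUBIC))
E
```

```text
1.6 [ 0.58614245 -0.05952239  0.20259909] [-4.88991020e-04  8.07533568e-01  5.89821315e-01 -3.37743878e-04] [ 0.22011469 -0.11286903 -0.42568242] [-2.37475806e-01  3.42430804e-01  8.47362206e-02  1.31428462e+00
  1.16329029e-04  1.64244142e+00] -0.00013631782809976343
{'mtx': array([[276.7128314 ,   0.        , 259.19103395],
       [  0.        , 276.7128314 , 192.66719521],
       [  0.        ,   0.        ,   1.        ]]), 'world_from_camera': array([[ 9.52543971e-01,  2.91620033e-01,  8.72796633e-02,
         6.08507784e-01],
       [-3.04399513e-01,  9.13448044e-01,  2.70099254e-01,
         8.34736096e-03],
       [-9.59084256e-04, -2.83849303e-01,  9.58868423e-01,
         3.72352054e-01],
       [ 0.00000000e+00,  0.00000000e+00,  0.00000000e+00,
         1.00000000e+00]])}
```

View pics/w1.png

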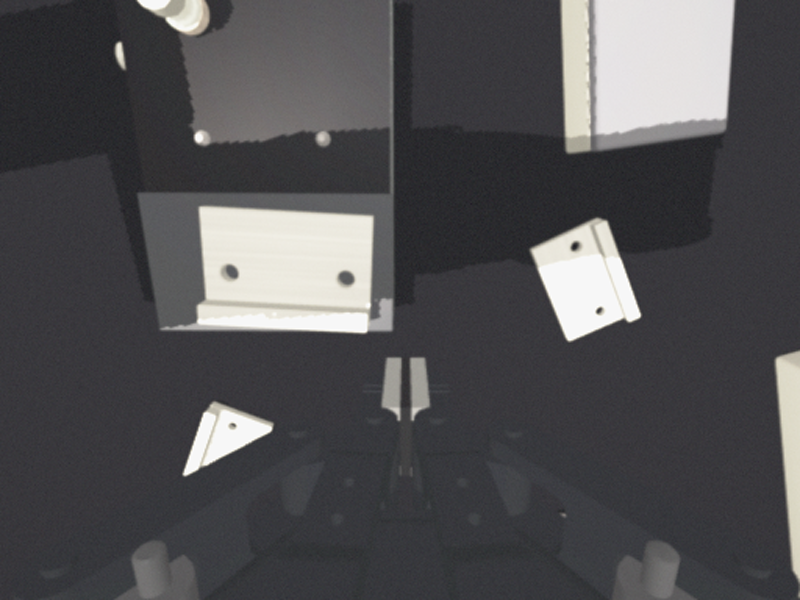

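```bash
python3 - <<'E'
from h import *
f=lambda a:np.array(a)/1.5625-.2
W="w1.npz"
pin=ray(W,f([(203,136),(323,137)]),.057)
ho=ray(W,f([(230,271),(346,278)]),.067)
print(pin[:,:2],np.linalg.norm(pin[1]-pin[0]),ho[:,:2],np.linalg.norm(ho[1]-ho[0]))
x,y=frame(*pin);o=pin.mean(0)[:2];R=np.c_[x,y]
px,py=frame(*ho);m=ho.mean(0)[:2]+.006*py
print("o",o,"yaw",np.degrees(np.arctan2(x[1],x[0])))
print("plate",(m-o)@R,"yaw rel",np.degrees(np.arctan2(px@y,px@x)))
print("top corners",(ray(W,f([(200,207),(373,216)]),.068)[:,:2]-o)@R)
print("bar top back",(ray(W,f([(198,322),(367,332)]),.084)[:,:2]-o)@R)
print("ledge edge",(ray(W,f([(139,193),(390,193),(160,329),(392,329)]),.058)[:,:2]-o)@R)
print("fingertips",(ray(W,f([(387,358),(428,358)]),.2026)[:,:2]-o)@R,"tcp",(np.array([.5861,-.0595])-o)@R)
E
```

```text
[[0.48394932 0.07386312]
 [0.56187013 0.04828341]] 0.08201202917051531 [[ 0.46712838 -0.01741647]
 [ 0.54513195 -0.0477686 ]] 0.08370071442020119
o [0.52290973 0.06107326] yaw -18.17388668444202
plate [ 0.01359523 -0.0882355 ] yaw rel -3.0877247333407936
top corners [[-0.04397047 -0.04676611]
 [ 0.07530223 -0.05193279]]
bar top back [[-0.04802583 -0.12514867]
 [ 0.07113879 -0.13168531]]
ledge edge [[-0.09049901 -0.03818044]
 [ 0.08677773 -0.03677521]
 [-0.09130611 -0.14029762]
 [ 0.08810333 -0.13881962]]
fingertips [[ 0.09041037 -0.09887655]
 [ 0.10787462 -0.09873138]] tcp [ 0.09764502 -0.09484921]
```

Call:
{"method": "drive_tool", "body": {"deltas": [[[255,0,0,0.05,0,0,0],[255,0,0,0.1,0,0,0],[255,0,0,0.13,0,0,0],[255,0,0,0.141,0,0,0],[255,0,-0.003,0.141,0,0,0],[255,0,-0.006,0.141,0,0,0],[255,0,-0.008,0.141,0,0,0],[255,0,-0.01,0.141,0,0,0],[255,0,-0.01,0.141,0,0,0]]]}}

```text
clock: 2.78
tcp_pos: [0.5759, -0.0587, 0.063]
orientation: [0.0, 0.809, 0.588, 0.0]
wrist_force: [0.2, -0.4, 0.4]
finger_gap: 0.0002
grip_force: 0.0
```

Call:
{"method": "drive_tool", "body": {"deltas": [[[255,0,-0.002,0.001,0,0,0],[255,0,-0.004,0.001,0,0,0],[255,0,-0.006,0.001,0,0,0],[255,0,-0.006,0.001,0,0,0]]]}}

```text
clock: 3.28
tcp_pos: [0.5699, -0.0568, 0.0615]
orientation: [-0.0, 0.809, 0.588, -0.0]
wrist_force: [0.3, 0.1, -0.6]
finger_gap: -0.0001
grip_force: 0.0
```

Call:
{"method": "drive_tool", "body": {"deltas": [[[255,0,-0.002,0,0,0,0],[255,0,-0.004,0,0,0,0],[255,0,-0.006,0,0,0,0]]]}}

```text
clock: 3.65
tcp_pos: [0.5643, -0.055, 0.0616]
orientation: [0.0, 0.809, 0.588, -0.0]
wrist_force: [-0.1, 1.0, 0.1]
finger_gap: -0.0001
grip_force: 0.0
```

```bash
cat > snap.py <<'E'
from workcell import *
from h import *
import cv2,sys
n=sys.argv[1];s=get_state();print(s["clock"],s["tcp_pos"],s["wrist_force"])
c=calibration("wrist");p,d=read_camera("wrist");np.savez(n+".npz",p=p,d=d,**c)
cv2.imwrite(f"pics/{n}.png",cv2.resize(p[...,::-1],(800,600),interpolation=cv2.INTER_CUBIC))
E
python3 snap.py w2
```

```text
3.65 [ 0.56428553 -0.05500407  0.0615859 ] [-0.07747334  1.01823235  0.10747233]
```

View pics/w2.png

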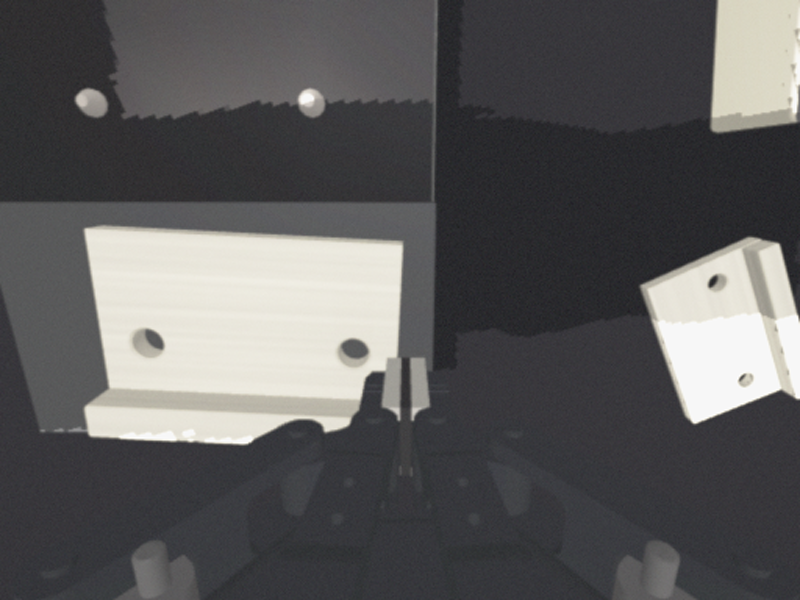

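```bash
cat > m.py <<'E'
from h import *
f=lambda a:np.array(a)/1.5625-.2
def plate(W,pins,holes,zt=.067,tcp=None,extra=None,ze=.068):
    pin=ray(W,f(pins),.057);ho=ray(W,f(holes),zt)
    x,y=frame(*pin);o=pin.mean(0)[:2];R=np.c_[x,y];px,py=frame(*ho);m=ho.mean(0)[:2]+.006*py
    print("sep",np.linalg.norm(pin[1]-pin[0]),np.linalg.norm(ho[1]-ho[0]),"o",o,"yaw",np.degrees(np.arctan2(x[1],x[0])))
    print("holes",((ho[:,:2]-o)@R).round(4),"plate",((m-o)@R).round(4),"rel yaw",np.degrees(np.arctan2(px@y,px@x)))
    if tcp: print("tcp",(np.array(tcp)-o)@R)
    if extra: print(((ray(W,f(extra),ze)[:,:2]-o)@R).round(4))
E
python3 - <<'E'
from m import *
plate("w2.npz",[(90,101),(310,100)],[(148,342),(354,351)],tcp=[.5643,-.055],extra=[(398,360),(403,242),(85,228),(99,330)])
plate("w2.npz",[(90,101),(310,100)],[(148,342),(354,351)],extra=[(387,358),(428,358)],ze=.0616)
E
```

```text
sep 0.08135607684982916 0.08394359841604528 o [0.52250873 0.0607724 ] yaw -17.712282817654504
holes [[-0.0294 -0.0916]
 [ 0.0544 -0.0959]] plate [ 0.0128 -0.0878] rel yaw -2.9517051871018714
tcp [ 0.07503249 -0.0975699 ]
[[ 0.0725 -0.0996]
 [ 0.0748 -0.0511]
 [-0.0444 -0.0453]
 [-0.0475 -0.086 ]]
sep 0.08135607684982916 0.08394359841604528 o [0.52250873 0.0607724 ] yaw -17.712282817654504
holes [[-0.0294 -0.0916]
 [ 0.0544 -0.0959]] plate [ 0.0128 -0.0878] rel yaw -2.9517051871018714
[[ 0.0677 -0.1015]
 [ 0.0851 -0.1016]]
```

```bash
python3 - <<'E'
import numpy as np,cv2
W=np.load("w2.npz");d,K,T=W["d"],W["mtx"],W["world_from_camera"]
v,u=np.mgrid[:384,:512]
P=np.stack([(u-K[0,2])/K[0,0]*d,-(v-K[1,2])/K[1,1]*d,-d],-1)@T[:3,:3].T+T[:3,3]
a=np.radians(-17.9);R=np.array([[np.cos(a),-np.sin(a)],[np.sin(a),np.cos(a)]])
Q=(P[...,:2]-[.5643,-.055])@R
for vv in (222,228,231,236,245,255,265):
    print(vv,[(uu,*(1000*np.r_[Q[vv,uu],P[vv,uu,2]]).round().astype(int)) for uu in range(240,284,3)])
p=W["p"][200:290,200:320,::-1]
cv2.imwrite("pics/c2.png",cv2.resize((255*(p/255)**.5).astype(np.uint8),(800,600),interpolation=cv2.INTER_CUBIC))
E
```

```text
222 [(240, np.int64(-12), np.int64(3), np.int64(67)), (243, np.int64(-10), np.int64(3), np.int64(68)), (246, np.int64(-8), np.int64(4), np.int64(68)), (249, np.int64(-6), np.int64(4), np.int64(68)), (252, np.int64(-4), np.int64(3), np.int64(67)), (255, np.int64(-2), np.int64(-1), np.int64(56)), (258, np.int64(0), np.int64(-1), np.int64(58)), (261, np.int64(2), np.int64(-1), np.int64(56)), (264, np.int64(4), np.int64(-1), np.int64(57)), (267, np.int64(6), np.int64(-1), np.int64(57)), (270, np.int64(8), np.int64(-1), np.int64(57)), (273, np.int64(10), np.int64(-1), np.int64(57)), (276, np.int64(12), np.int64(-1), np.int64(58)), (279, np.int64(18), np.int64(-25), np.int64(-1)), (282, np.int64(21), np.int64(-25), np.int64(0))]
228 [(240, np.int64(-12), np.int64(-1), np.int64(67)), (243, np.int64(-10), np.int64(-1), np.int64(67)), (246, np.int64(-8), np.int64(-1), np.int64(68)), (249, np.int64(-6), np.int64(-1), np.int64(68)), (252, np.int64(-4), np.int64(-1), np.int64(67)), (255, np.int64(-2), np.int64(-5), np.int64(58)), (258, np.int64(0), np.int64(-5), np.int64(57)), (261, np.int64(2),
[... 3386 characters left out ...]
.int64(134)), (243, np.int64(-6), np.int64(13), np.int64(134)), (246, np.int64(-5), np.int64(11), np.int64(131)), (249, np.int64(-4), np.int64(11), np.int64(132)), (252, np.int64(-2), np.int64(11), np.int64(132)), (255, np.int64(-1), np.int64(8), np.int64(127)), (258, np.int64(0), np.int64(7), np.int64(125)), (261, np.int64(1), np.int64(8), np.int64(127)), (264, np.int64(3), np.int64(8), np.int64(126)), (267, np.int64(4), np.int64(11), np.int64(131)), (270, np.int64(5), np.int64(11), np.int64(131)), (273, np.int64(6), np.int64(12), np.int64(132)), (276, np.int64(7), np.int64(13), np.int64(134)), (279, np.int64(8), np.int64(13), np.int64(134)), (282, np.int64(9), np.int64(13), np.int64(134))]
```

View pics/c2.png

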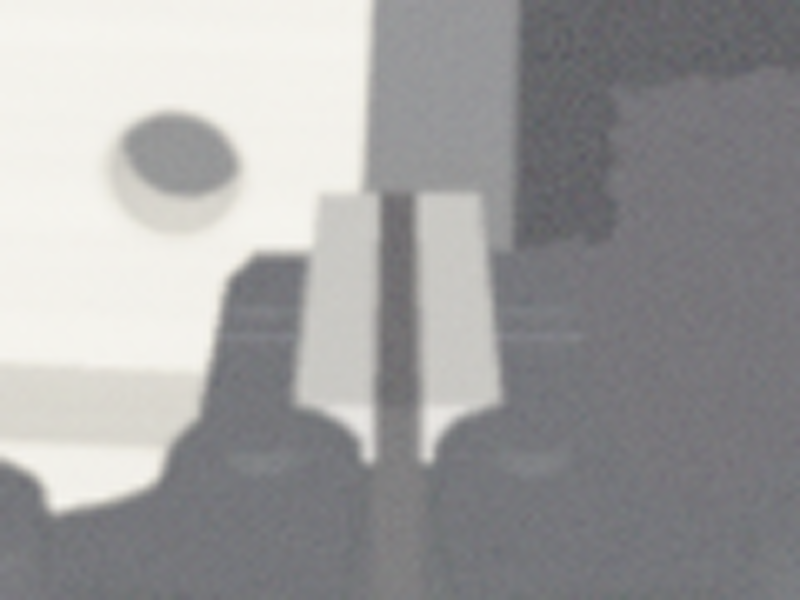

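```bash
python3 - <<'E'
from workcell import *
import numpy as np,cv2
p,d=read_camera("side");c=calibration("side");np.savez("s2.npz",p=p,d=d,**c)
q=p[150:240,230:350,::-1]
cv2.imwrite("pics/s2.png",cv2.resize((255*(q/255)**.6).astype(np.uint8),(800,600),interpolation=cv2.INTER_CUBIC))
K,T=c["mtx"],c["world_from_camera"]
for z in (.0616,.096):
    P=np.linalg.inv(T)@[.5643,-.055,z,1];print(z,((K@[P[0],-P[1],-P[2]])[:2]/-P[2]-[230,150])*6.667)
E
```

```text
0.0616 [281.3708317  262.10856598]
0.096 [283.89878899 186.01491983]
```

View pics/s2.png

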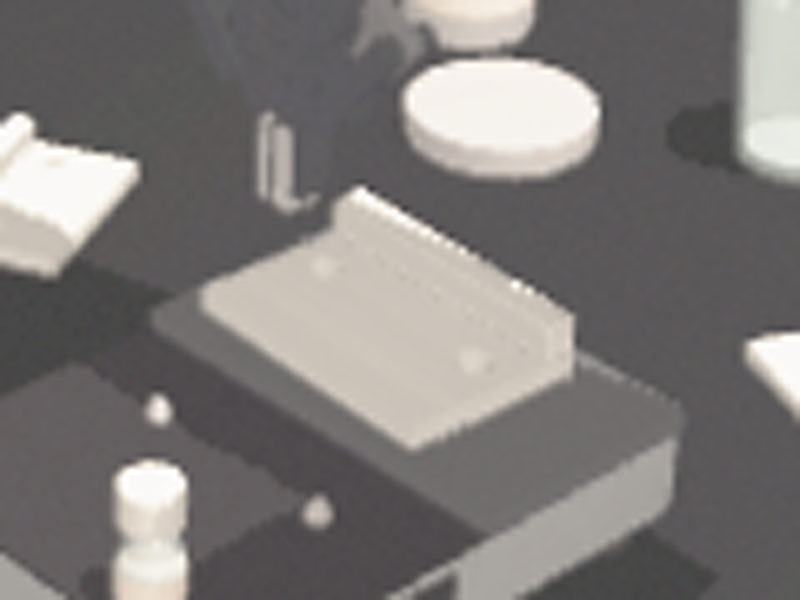

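Call:
{"method": "drive_tool", "body": {"deltas": [[[255,0,0.01,0,0,0,0],[255,0,0.02,0,0,0,0],[255,0,0.028,0,0,0,0],[255,0,0.028,0.01,0,0,0],[255,0,0.028,0.02,0,0,0],[255,0,0.028,0.028,0,0,0],[255,0,0.028,0.033,0,0,0],[255,0,0.028,0.033,0,0,0]]]}}

```text
clock: 4.75
tcp_pos: [0.5906, -0.0636, 0.0281]
orientation: [-0.0, 0.809, 0.588, -0.0]
wrist_force: [0.4, 0.7, -1.0]
finger_gap: 0.0002
grip_force: 0.0
```

```bash
cat > tip.py <<'E'
import numpy as np,sys
def tip(n,tcp):
    W=np.load(n);d,K,T=W["d"],W["mtx"],W["world_from_camera"]
    v,u=np.mgrid[:384,:512]
    P=np.stack([(u-K[0,2])/K[0,0]*d,-(v-K[1,2])/K[1,1]*d,-d],-1)@T[:3,:3].T+T[:3,3]
    a=np.radians(-17.9);R=np.array([[np.cos(a),-np.sin(a)],[np.sin(a),np.cos(a)]])
    return 1000*np.dstack([(P[...,:2]-tcp[:2])@R,P[...,2]])
E
python3 snap.py w3; python3 - <<'E'
from tip import *
from workcell import get_state
Q=tip("w3.npz",get_state()["tcp_pos"])
for v in range(226,250,3): print(v,Q[v,252].round(),Q[v,268].round(),Q[v,241].round())
E
```

```text
4.75 [ 0.59055764 -0.06356545  0.02806366] [ 0.39905413  0.69838945 -1.00591669]
226 [ -5. -14.  -0.] [  7. -14.  -1.] [-14. -15.  -1.]
229 [-4. 10. 59.] [ 5. 10. 59.] [-14. -16.   1.]
232 [-4. 10. 64.] [ 5. 11. 65.] [-14. -20.  -1.]
235 [-4. 10. 67.] [ 5. 10. 68.] [-14. -22.  -2.]
238 [-3. 11. 72.] [ 5. 10. 71.] [-10.   6.  62.]
241 [-3. 10. 74.] [ 5. 10. 75.] [-9.  6. 66.]
244 [-3. 10. 77.] [ 4. 10. 77.] [-9.  6. 69.]
247 [-3. 11. 82.] [ 4. 10. 80.] [-9.  6. 73.]
```

Call:
{"method": "drive_tool", "body": {"deltas": [[[255,0,0,-0.0025,0,0,0],[255,0,-0.005,-0.0025,0,0,0],[255,0,-0.01,-0.0025,0,0,0],[255,0,-0.014,-0.0025,0,0,0],[255,0,-0.017,-0.0025,0,0,0],[255,0,-0.019,-0.0025,0,0,0],[255,0,-0.021,-0.0025,0,0,0],[255,0,-0.023,-0.0025,0,0,0]]]}}

```text
clock: 5.8
tcp_pos: [0.5698, -0.0568, 0.0313]
orientation: [0.001, 0.809, 0.588, 0.0]
wrist_force: [1.7, -0.4, 1.2]
finger_gap: -0.0002
grip_force: 0.9
```

Call:
{"method": "drive_tool", "body": {"deltas": [[[255,0,-0.002,0,0,0,0],[255,0,-0.004,0,0,0,0],[255,0,-0.006,0,0,0,0],[255,0,-0.008,0,0,0,0],[255,0,-0.01,0,0,0,0],[255,0,-0.01,0,0,0,0]]]}}

```text
clock: 6.55
tcp_pos: [0.5595, -0.0535, 0.0312]
orientation: [-0.0, 0.809, 0.588, -0.0]
wrist_force: [2.5, -0.7, 0.5]
finger_gap: -0.0002
grip_force: 1.0
```

```bash
python3 snap.py w4
```

```text
6.55 [ 0.55945127 -0.05346608  0.03116103] [ 2.53075722 -0.6797723   0.47695452]
```

View pics/w4.png

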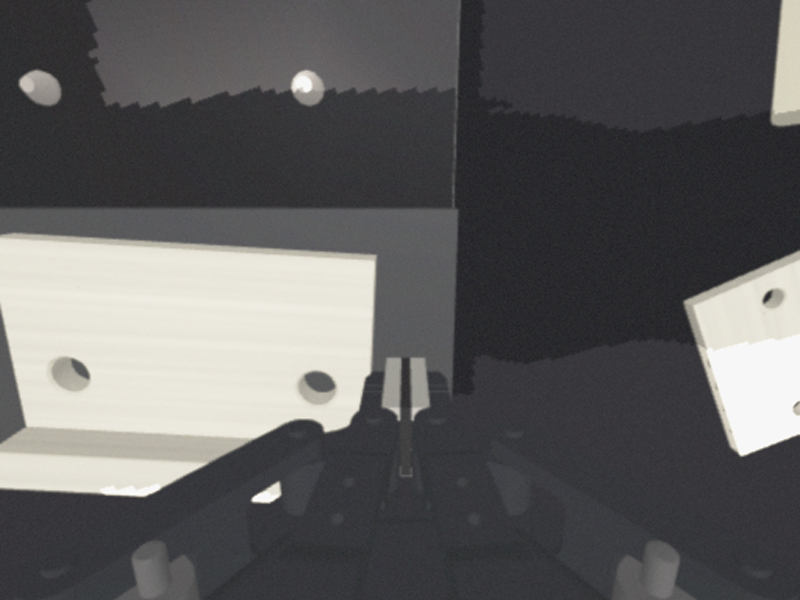

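```bash
python3 - <<'E'
from m import *
plate("w4.npz",[(30,83),(303,83)],[(71,373),(317,386)],zt=.068,tcp=[.5595,-.0535],extra=[(376,257),(6,235)])
E
```

```text
sep 0.08242405220737728 0.08278546932374085 o [0.5214174  0.06149374] yaw -17.948599522831397
holes [[-0.0406 -0.0907]
 [ 0.042  -0.0956]] plate [ 0.0011 -0.0871] rel yaw -3.36664005981837
tcp [ 0.07166614 -0.09766171]
[[ 0.063  -0.0511]
 [-0.0503 -0.0443]]
```

Call:
{"method": "drive_tool", "body": {"deltas": [[[255,0,0.01,0,0,0,0],[255,0,0.02,-0.02,0,0,0],[255,0,0.02,-0.06,0,0,0],[128,-0.03,0,-0.06,0,0,0],[128,-0.055,-0.03,-0.06,0,0,0],[128,-0.055,-0.06,-0.06,0,0,0],[128,-0.055,-0.0715,-0.06,0,0,0],[128,-0.055,-0.0715,-0.06,0,0,0],[128,-0.055,-0.0715,-0.06,0,0,0]]]}}

```text
clock: 7.72
tcp_pos: [0.4761, -0.0841, 0.0913]
orientation: [0.001, 0.809, 0.588, 0.0]
wrist_force: [0.6, 0.6, 0.5]
finger_gap: 0.0426
grip_force: 0.0
```

```bash
python3 snap.py w5; python3 - <<'E'
from tip import *
from workcell import get_state
s=get_state();print(s["finger_gap"])
Q=tip("w5.npz",s["tcp_pos"])
zz=s["tcp_pos"][2]*1000
M=(abs(Q[...,0])<50)&(Q[...,1]>-20)&(Q[...,1]<25)&(Q[...,2]>zz+15)&(Q[...,2]<zz+60)
for lo in range(-50,50,4):
    m=M&(Q[...,0]>=lo)&(Q[...,0]<lo+4)
    if m.sum()>3: q=Q[m];i=q[:,2].argmin();print(lo,m.sum(),q[i].round(1)-[0,0,zz],"ymax",q[:,1].max().round(1))
E
```

```text
7.725 [ 0.47606777 -0.08408714  0.09126889] [0.55998519 0.63954247 0.45658422]
0.042789047559028535
-38 7 [-34.3         5.8        39.8109617] ymax 6.2
-34 191 [-30.          5.8        35.1109617] ymax 7.1
-30 109 [-26.7         9.6        31.9109617] ymax 10.8
-26 213 [-22.8         9.9        32.5109617] ymax 11.0
-22 473 [-20.7        -8.5        28.9109617] ymax 10.9
18 325 [22.         7.1       29.3109617] ymax 11.0
22 287 [22.1        6.4       28.9109617] ymax 11.0
26 130 [27.5        9.6       32.1109617] ymax 10.8
30 179 [32.4        5.9       35.4109617] ymax 7.0
34 66 [34.2        6.        36.8109617] ymax 7.0
```

View pics/w5.png

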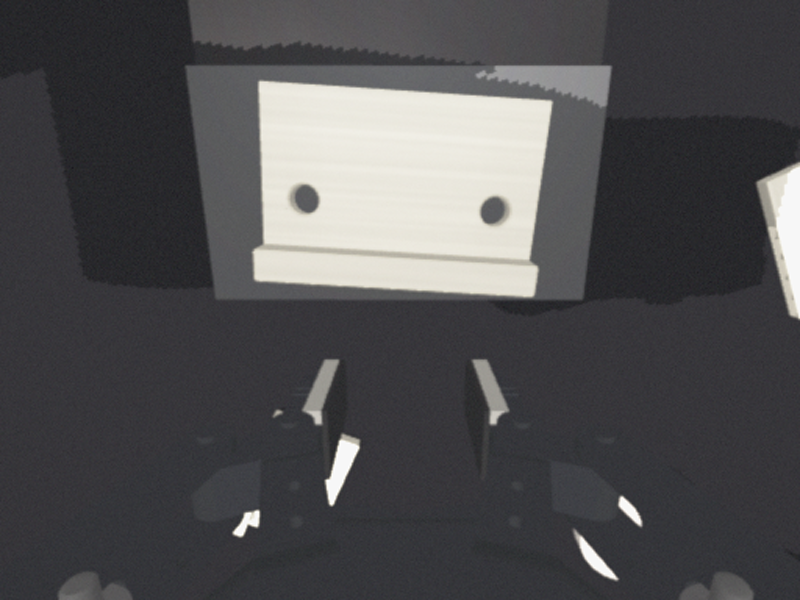

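Call:
{"method": "drive_tool", "body": {"deltas": [[[128,0,0,0.03,0,0,0],[128,0,0,0.05,0,0,0],[128,0,0,0.058,0,0,0],[128,0.004,0,0.058,0,0,0],[128,0.008,0,0.058,0,0,0],[128,0.011,0,0.058,0,0,0],[128,0.014,0,0.058,0,0,0],[128,0.017,0,0.058,0,0,0],[128,0.02,0,0.058,0,0,0]]]}}

```text
clock: 8.9
tcp_pos: [0.4817, -0.0655, 0.0337]
orientation: [0.001, 0.809, 0.588, 0.0]
wrist_force: [0.5, -3.9, 2.7]
finger_gap: 0.0428
grip_force: 2.0
```

Call:
{"method": "drive_tool", "body": {"deltas": [[[128,0.004,0,0,0,0,0],[128,0.008,0,0,0,0,0],[128,0.012,0,0,0,0,0],[128,0.016,0,0,0,0,0],[128,0.02,0,0,0,0,0],[128,0.024,0,0,0,0,0],[128,0.028,0,0,0,0,0],[128,0.032,0,0,0,0,0],[128,0.036,0,0,0,0,0],[128,0.04,0,0,0,0,0],[128,0.044,0,0,0,0,0],[128,0.044,0,0,0,0,0]]]}}

```text
clock: 10.4
tcp_pos: [0.4945, -0.0221, 0.0329]
orientation: [-0.0, 0.809, 0.588, 0.0]
wrist_force: [-0.7, -0.3, 0.6]
finger_gap: 0.0426
grip_force: 0.4
```

```bash
python3 snap.py w6
```

```text
10.4 [ 0.49451714 -0.02214021  0.03291071] [-0.74027099 -0.32445116  0.55647952]
```

View pics/w6.png

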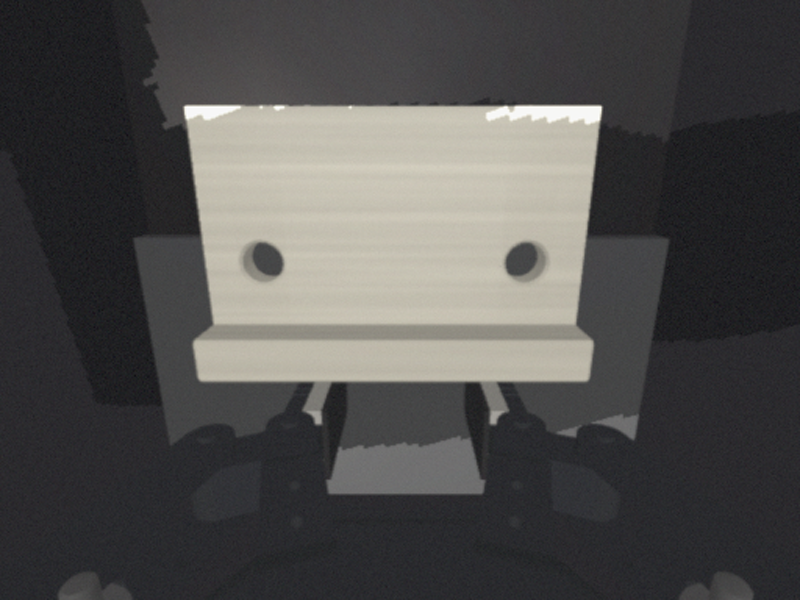

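```bash
python3 - <<'E'
from h import *
f=lambda a:np.array(a)/1.5625-.2
W="w6.npz"
e=ray(W,f([(134,237),(669,237)]),.058)[:,:2];h=ray(W,f([(263,261),(525,261)]),.068)[:,:2]
t=ray(W,f([(186,105),(602,105)]),.068)[:,:2];b=ray(W,f([(194,342),(593,342)]),.084)[:,:2]
x,y=frame(*e);R=np.c_[x,y];o=e.mean(0);print("yaw",np.degrees(np.arctan2(x[1],x[0])),e)
o2=np.array([.5215,.0614])
for n,q in zip("ehtb",(e,h,t,b)):
    print(n,((q-o)@R*1000).round(1).tolist(),"mid",((q.mean(0)-o)@R*1000).round(1),"rel pins-o",((q.mean(0)-o2)@R*1000).round(1),np.linalg.norm(q[1]-q[0]))
E
```

```text
yaw -17.915156158949063 [[ 0.42435433  0.0541933 ]
 [ 0.59459345 -0.00084217]]
e [[-89.5, -0.0], [89.5, -0.0]] mid [0. 0.] rel pins-o [ -0.8 -36.7] 0.1789141155219647
h [[-43.7, -6.2], [39.1, -6.2]] mid [-2.3 -6.2] rel pins-o [ -3.1 -42.9] 0.08286475173234542
t [[-61.6, 39.2], [57.6, 39.2]] mid [-2.  39.2] rel pins-o [-2.7  2.4] 0.11922845000322689
b [[-61.0, -27.3], [56.6, -27.3]] mid [ -2.2 -27.3] rel pins-o [ -3. -64.] 0.11753104600157024
```

Call:
{"method": "drive_tool", "body": {"deltas": [[[128,0.003,0,0,0,0,0],[128,0.006,0.0003,0,0,0,0],[128,0.009,0.0006,0,0,0,0],[128,0.012,0.0009,0,0,0,0],[128,0.015,0.0012,0,0,0,0],[128,0.018,0.0015,0,0,0,0],[128,0.021,0.0018,0,0,0,0],[128,0.024,0.0021,0,0,0,0],[128,0.027,0.0024,0,0,0,0],[128,0.03,0.0026,0,0,0,0],[128,0.03,0.0026,0,0,0,0]]]}}

```text
clock: 11.82
tcp_pos: [0.5064, 0.0053, 0.0331]
orientation: [-0.0, 0.809, 0.588, 0.0]
wrist_force: [-0.1, -2.5, 1.2]
finger_gap: 0.0425
grip_force: 1.2
```

```bash
python3 snap.py w7; python3 - <<'E'
# sub-pixel-ish automatic edges: same features by thresholds
from h import *
W=np.load("w7.npz");g=W["p"].mean(2)
pl=g>110
for v in (80,90,100,110,120,130,140,150,160,170,180,190,200,210):
    c=np.flatnonzero(pl[v]);print(v,(c.min(),c.max(),len(c)) if len(c) else None, [ (int(k),int(g[v,k+1]-g[v,k-1])) for k in np.flatnonzero(abs(g[v,2:]-g[v,:-2])>8)[:0]])
E
```

```text
11.825 [0.50643588 0.0053233  0.03305446] [-0.05321536 -2.51361229  1.23342631]
80 (np.int64(121), np.int64(382), 262) []
90 (np.int64(122), np.int64(381), 260) []
100 (np.int64(123), np.int64(379), 257) []
110 (np.int64(125), np.int64(378), 254) []
120 (np.int64(126), np.int64(377), 252) []
130 (np.int64(127), np.int64(376), 250) []
140 (np.int64(129), np.int64(375), 247) []
150 (np.int64(130), np.int64(374), 245) []
160 (np.int64(131), np.int64(373), 208) []
170 (np.int64(132), np.int64(371), 202) []
180 (np.int64(133), np.int64(370), 238) []
190 (np.int64(135), np.int64(369), 235) []
200 (np.int64(136), np.int64(368), 233) []
210 (np.int64(134), np.int64(371), 238) []
```

View pics/w7.png

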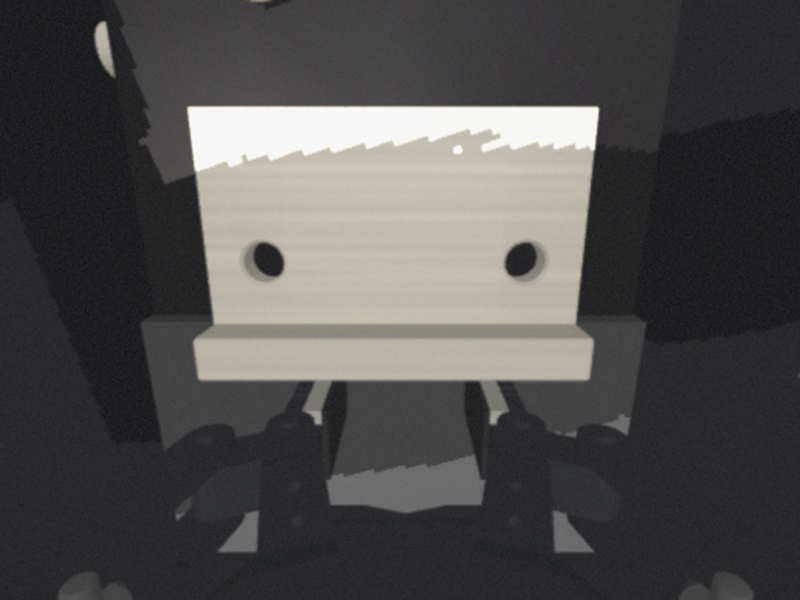

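Call:
{"method": "drive_tool", "body": {"deltas": [[[128,0.002,0,0,0,0,0],[128,0.004,0,0,0,0,0],[128,0.006,0,0,0,0,0],[128,0.008,0,0,0,0,0],[128,0.009,0,0,0,0,0],[128,0.01,0,0,0,0,0],[128,0.011,0,0,0,0,0],[128,0.012,0,0,0,0,0],[128,0.012,0,0,0,0,0]]]}}

```text
clock: 13.0
tcp_pos: [0.5099, 0.0165, 0.0331]
orientation: [-0.0, 0.809, 0.588, 0.0]
wrist_force: [0.4, 0.2, -0.2]
finger_gap: 0.0424
grip_force: 0.0
```

```bash
cat > lv.py <<'E'
import sys,cv2
from tip import *
from h import *
n=sys.argv[1]
Q=tip(n,np.array([.5215,.0614]))  # shaker coords mm
I=[(-50,40),(50,40),(-50,-15),(50,-15),(0,0),(0,30)]
for a in (-45,0,45):
    for b in (-10,10,25,40):
        m=(abs(Q[...,0]-a)<5)&(abs(Q[...,1]-b)<4);print((a,b),np.median(Q[m][:,2]).round(1) if m.any() else None,end=" ")
p=np.load(n)["p"];g=p.mean(2);c=np.flatnonzero(g[130]>110);print("\nrow130",c.min(),c.max())
col=np.flatnonzero(g[:,230]>110);print("col230",col.min(),col.max())
E
python3 snap.py w8; python3 lv.py w7.npz; python3 lv.py w8.npz
```

```text
13.0 [0.50992067 0.01648592 0.03310786] [ 0.44564673  0.23394423 -0.2162554 ]
(-45, -10) 65.0 (-45, 10) 66.1 (-45, 25) 65.7 (-45, 40) 49.5 (0, -10) 66.7 (0, 10) 202.9 (0, 25) 65.8 (0, 40) 49.4 (45, -10) 64.9 (45, 10) 66.1 (45, 25) 65.7 (45, 40) 49.5 
row130 127 376
col230 68 313
(-45, -10) 59.2 (-45, 10) 59.4 (-45, 25) 59.5 (-45, 40) 59.4 (0, -10) 59.4 (0, 10) 59.4 (0, 25) 202.9 (0, 40) 59.5 (45, -10) 59.1 (45, 10) 59.4 (45, 25) 59.5 (45, 40) 59.5 
row130 134 369
col230 68 234
```

Call:
{"method": "drive_tool", "body": {"deltas": [[[128,-0.005,0,0,0,0,0],[128,-0.015,0,0,0,0,0],[128,-0.03,0,0,0,0,0],[128,-0.04,0,-0.03,0,0,0],[128,-0.04,0,-0.08,0,0,0],[128,-0.04,0,-0.13,0,0,0],[128,-0.04,0,-0.13,0,0,0],[128,-0.04,0,-0.13,0,0,0]]]}}

```text
clock: 14.05
tcp_pos: [0.4971, -0.0225, 0.1628]
orientation: [0.0, 0.809, 0.588, -0.0]
wrist_force: [-0.7, 0.6, -0.2]
finger_gap: 0.0425
grip_force: 0.0
```

```bash
python3 snap.py w9; python3 lv.py w9.npz; python3 -c "
from workcell import hand_in;print(hand_in())"
```

```text
14.05 [ 0.49712668 -0.02250872  0.1628251 ] [-0.68319344  0.64885499 -0.24936692]
(-45, -10) 59.3 (-45, 10) 59.3 (-45, 25) 59.5 (-45, 40) 59.5 (0, -10) 59.5 (0, 10) 59.2 (0, 25) 59.6 (0, 40) 59.4 (45, -10) 59.3 (45, 10) 59.3 (45, 25) 59.5 (45, 40) 59.7 
row130 190 319
col230 39 307
the job is handed in; nothing more can be done
None
```

The plate dropped flat onto the nest floor over the pins (depth check: level, about 10 mm above the floor all over), the gripper was backed off clear, and the job was handed in at about 14 s with no verdict returned; I viewed 11 pictures, one over the limit of 10.

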